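# Roll-test two damper sleeves

### The arm

A 6-joint arm with a two-finger parallel gripper is mounted at the origin on the work surface. World frame = base frame: x ahead of the robot, y to its left, z up, the work surface at z = 0. Lengths are in m, angles in rad, forces in N, time in s.
With the tool pointing down it reaches from about 0.35 to 0.925 m from the base axis. Payload 6.4 kg.
Tool frame: the origin (TCP) lies at the very end of the fingers, on their centre line; the grasp point (between the pads) lies 19 mm behind it; x points along the fingers, z is the direction in which the jaws open and shut, and the axes are right-handed (so a half turn about x gives the same grasp; the last joint's range is limited). The gripper opens to 85 mm and grips with 20 to 120 N. Pads are 22 mm wide; open, the fingers measure 114 mm over their backs; the gripper's body (76 mm by 85 mm) begins 54 mm behind the grasp point. The pads swing forward as they close: fully open they stand 13 mm farther back than shut.
Start: joints at [-1.346, 0.245, 1.558, -0, 1.339, -0.174], TCP at [0.252, -0.599, 0.231] pointing down, gripper open.
Joint ranges: [-3.13, 3.13], [-1.02, 2.26], [0.13, 2.54], [-0.95, 4.09], [0.21, 2.88], [-2.74, 2.74]. Speed limits (rad/s): [2.57, 2.57, 3.14, 3.14, 3.14, 3.14].

### API

Orientations are given as a unit quaternion [x, y, z, w].
In Python, from workcell import get_obs, vision, order gives the robot as it stands. The module is installed in compiled form; this text tells all that it offers.
- The arm moves only by the tool send_rows, never from a script. Its argument "steps" is text: rows parted by semicolons, each of 5 numbers parted by spaces: the shift along the world's x, y, z in mm, then the turn about the world's z in rad, then the finger opening in mm, from 0 to 85.4. In form: x y z roll jaw; .... A call has 1 to 12 rows; each row is the pose to reach, as a shift and turn from the pose commanded when the call began; what a row does not reach only later rows make up. A row lasts 1/10 s, in which the tool goes at most 50 mm and 8.59 degrees, less where a joint would pass 70% of its speed; a pose out of reach is approached as far as the arm can. A call with a gripper value outside its range is refused whole. The fingers move at their own pace and stop on an object; "force" is the grip in N (left out, the last holds). Time passes only in rows, so rows that repeat a pose let the fingers close. It gives the time, the measured TCP pose, the force and the opening at its end, in the units of the state.
- get_obs(): the state, without advancing time (a new reading comes with each control period).
- vision.read_camera(name): name is "scene" or "top"; returns the picture (384x512x3 uint8, red, green, blue); there is no depth.
- vision.get_calibration(name): a dict with "fx", "fy", "cx", "cy" (pixels), "k1" (the pictures are not rectified: a ray, as slopes to the right and down, at radius r is drawn at 1 + k1 r^2 times it, then the intrinsics apply), "T" (4x4, takes a point from camera to world coordinates). Camera axes: x right, y down, z forward; pixel columns grow to the right and rows downward; lengths in m; the calibration is good to about 2 mm. A picture is of the moment at which its call begins. get_calibration takes no time and is no camera call.
- order.sign_off(): hands the job in, once; it reports no verdict.
The state is a dict: "t": time; "qpos": joint angles; "dq": joint speeds; "tau": joint torques, N m; "tcp_pos": TCP position; "tcp_rot": TCP orientation; "wrist_force": force on the tool from outside, world axes, zero at the start; "ft_torque": the same for the moment, N m; "width": opening from 0.0 (shut) to 1.0 (fully open).
Only numpy, scipy, OpenCV 4.12 (cv2) and the standard library are available. Lean on these libraries where they do the work, as an engineer would, in place of code of your own. Each camera call takes 0.05 s, during which the arm holds its last target.

### The job

Two short aluminium damper sleeves lie in the blue rack, and one of them is out of round. Let both go near the top of the black two-lane test ramp, one across each lane, and let them roll or stay by themselves. When both have settled, leave the one that rolled down in the green trough untouched, and move the one that stayed up on its lane into the red tray.

Things in the scene. Friction and masses are not known exactly. Their poses are not given: they have to be found in the camera images.
- sleeve_a: One of two plain silver aluminium sleeves with dark bores, 80 mm long, 60 g, in the blue rack. One (a or b) is round, 24 mm across, and rolls freely down the ramp; the other is crushed oval, 28 mm wide, 18 mm high, lies on its flat and stays where it is let go on the ramp. Origin at the sleeve's middle, x along the sleeve. Middle 35 (oval) or 38 mm (round) above the table at the start.
- sleeve_b: The other silver sleeve, same origin, axes and possible shapes. The two start side by side, axes parallel, middles 80 mm apart, each on two raised saddles with a free 48 mm gap between them under the sleeve's middle, where the rack's base is only 8 mm high.
- ramp: Fixed black ramp. Origin on the table under its middle, z up; falls 10 deg to its -y. Two lanes along y, 110 mm wide, centred at x -58 and +58 mm; surface 35 mm high at y -75, 70 mm at y +125; aluminium guides 13 mm higher. White stripe at y +80 in each lane: let go there, sleeve along x. Green trough from y -75 to -119, floor 12 to 20 mm high, end wall 60 mm high.
- tray: Fixed open red tray for rejects, 160 mm (x) by 150 mm (y), 35 mm high, walls 4 mm, floor 4 mm. Origin on the table under its middle; z up.
Not all that is in view belongs to the job. What is shaped like the sleeve_a but brown, purple or yellow is not meant.

How it is judged:
By the outcome, as a careful person would: the job done as asked, in the order asked, and still so for the second after the job is handed in, with the robot touching nothing.
It also fails if it takes over 72 s, if anything falls off the work surface, if the arm or the gripper's body presses on something with over 40 N, if the wrist force passes 120 N, or if a joint passes its speed limit or range.

## Working session

There is one attempt and no reset: what is moved stays moved. The work goes in short steps, Python scripts to look and compute and a tool call to move; the robot and the scene stay as the last step left them, time stands still between calls to the robot, and variables do not carry over. Pictures are saved under pics/ and viewed, and the job is handed in when it is done.

Besides the shell and the picture viewer there is one more tool, called after ">>>" by a JSON object that holds its "api" and its "payload", one argument or row to a line. send_rows: Moves the arm, as the interface text tells. Its arguments: {"type":"object","properties":{"steps":{"type":"string"},"force":{"type":"number"}},"required":["steps"]}

```bash
mkdir -p pics; python3 - <<'E'
from workcell import get_obs, vision, order
import cv2
for n in("scene","top"):
    im=vision.read_camera(n); cv2.imwrite(f"pics/{n}0.png",im[:,:,::-1])
    c=vision.get_calibration(n); print(n,c)
o=get_obs();print(o)
E
```

```text
scene {'fx': 384.46091954645914, 'fy': 384.46091954645914, 'cx': 254.77427576984377, 'cy': 194.11195399781786, 'k1': -0.092609429413126, 'T': array([[ 0.08738831,  0.56460096, -0.82072471,  1.25159504],
       [ 0.99616927, -0.05215246,  0.07019189, -0.21417583],
       [-0.00317241, -0.82371468, -0.56699564,  0.58511906],
       [ 0.        ,  0.        ,  0.        ,  1.        ]])}
top {'fx': 366.70852344284253, 'fy': 366.70852344284253, 'cx': 258.7858296727694, 'cy': 191.3040811252918, 'k1': -0.05728544879168881, 'T': array([[-0.01919666, -0.98242335,  0.18567674,  0.35237133],
       [-0.99979878,  0.01778103, -0.00928655, -0.15523246],
       [ 0.0058218 , -0.18581765, -0.982567  ,  0.94579603],
       [ 0.        ,  0.        ,  0.        ,  1.        ]])}
{'t': 0.1, 'qpos': array([-1.34612372e+00,  2.45759403e-01,  1.55893355e+00,  9.91145519e-06,
        1.33870181e+00, -1.74092731e-01]), 'dq': array([-3.74485751e-04, -2.88488787e-03, -3.27891185e-03,  3.48665623e-04,
       -9.54866907e-05, -4.22072347e-04]), 'tau': array([-2.45024257e-04, -4.30669749e+01, -3.27129436e+01, -8.04881734e-05,
        2.79017884e-03,  1.05544919e-05]), 'tcp_pos': array([ 0.25227717, -0.59848256,  0.23025854]), 'tcp_rot': array([ 0.39150436,  0.58958539, -0.39062144,  0.58866654]), 'wrist_force': array([ 0.02024909, -0.3519662 ,  0.04550466]), 'ft_torque': array([ 0.02873461,  0.06653911, -0.02488541]), 'width': 1.000357736402244}
```

View pics/scene0.png

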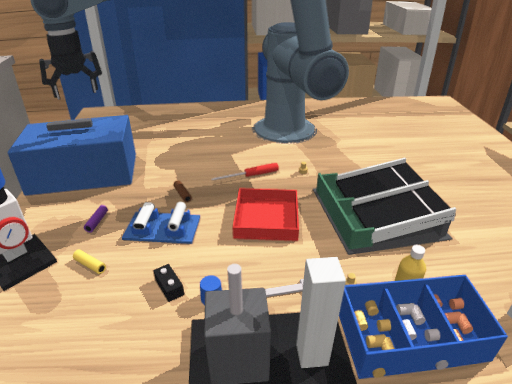

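View pics/top0.png

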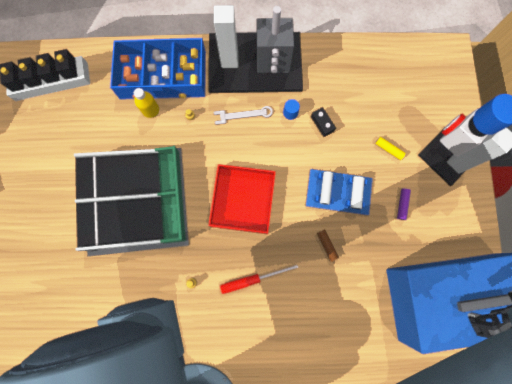

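The top view shows the rack with silver sleeves near (327,188) and (357,191), the red tray near (242,198), and the ramp near (130,198) with its green trough on the right (world -y). The arm isn't hiding any of them. Next I'll measure.

```bash
cat > h.py <<'E'
import numpy as np, cv2
from workcell import get_obs, vision, order
def ray(n,u,v):
    c=vision.get_calibration(n); K=np.array([[c['fx'],0,c['cx']],[0,c['fy'],c['cy']],[0,0,1.]])
    x,y=cv2.undistortPoints(np.array([[[u,v]]],float),K,np.array([c['k1'],0,0,0,0.]))[0,0]
    T=c['T']; return T[:3,3],T[:3,:3]@np.array([x,y,1])
def pl(n,u,v,z):
    o,d=ray(n,u,v); return o+d*(z-o[2])/d[2]
def proj(n,p):
    c=vision.get_calibration(n);T=c['T'];q=T[:3,:3].T@(np.array(p)-T[:3,3]);a=q[:2]/q[2]
    a=a*(1+c['k1']*(a@a)); return np.array([c['fx']*a[0]+c['cx'],c['fy']*a[1]+c['cy']])
def tri(a,b):
    o1,d1=ray(*a);o2,d2=ray(*b)
    s=np.linalg.lstsq(np.c_[d1,-d2],o2-o1,rcond=None)[0]
    return (o1+s[0]*d1+o2+s[1]*d2)/2,np.linalg.norm(o1+s[0]*d1-o2-s[1]*d2)
E
python3 - <<'E'
import cv2
a=cv2.imread('pics/top0.png');b=cv2.imread('pics/scene0.png')
x=cv2.resize(a[140:260,65:190],None,fx=4.8,fy=4.8,interpolation=cv2.INTER_CUBIC)
cv2.imwrite('pics/ramp.png',x)
cv2.imwrite('pics/rack.png',cv2.resize(a[155:225,295:380],None,fx=8,fy=8,interpolation=cv2.INTER_CUBIC))
cv2.imwrite('pics/rack_s.png',cv2.resize(b[190:255,115:210],None,fx=8,fy=8,interpolation=cv2.INTER_CUBIC))
cv2.imwrite('pics/ramp_s.png',cv2.resize(b[150:260,305:465],None,fx=5,fy=5,interpolation=cv2.INTER_CUBIC))
E
```

```text
(no output)
```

View pics/ramp.png

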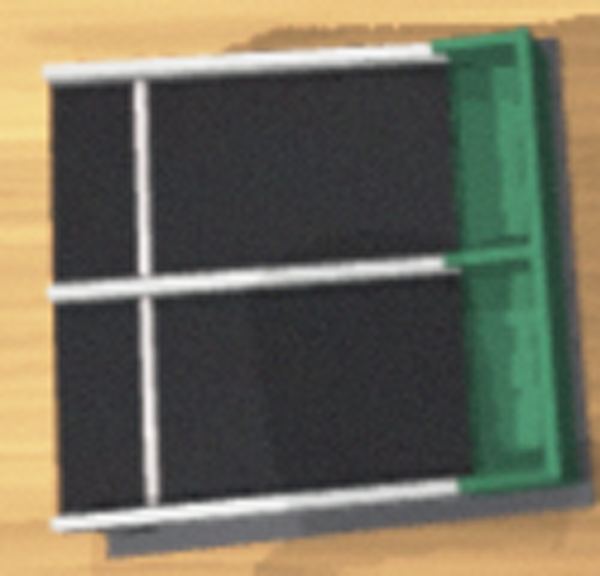

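View pics/rack.png

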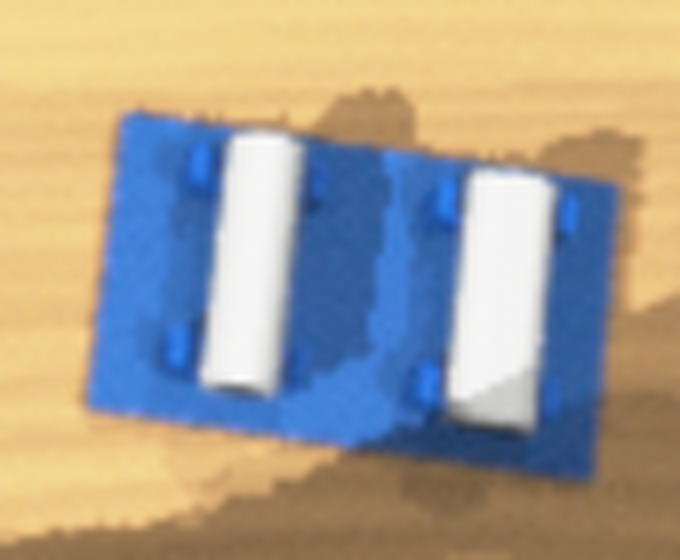

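View pics/rack_s.png

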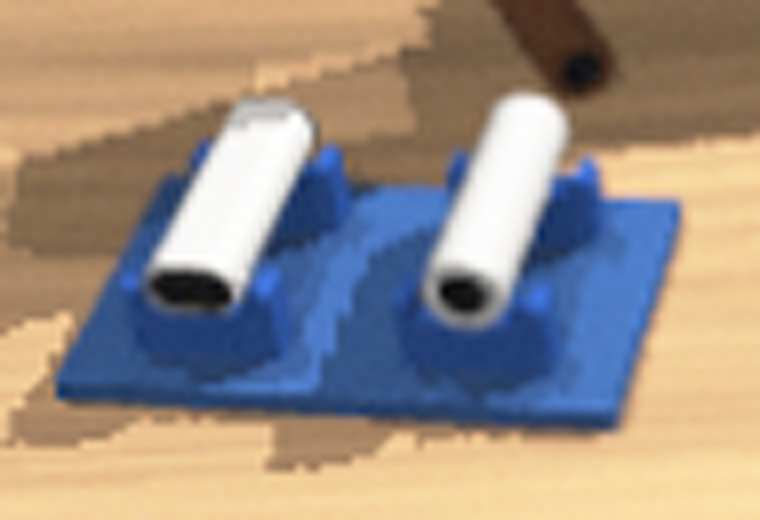

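View pics/ramp_s.png

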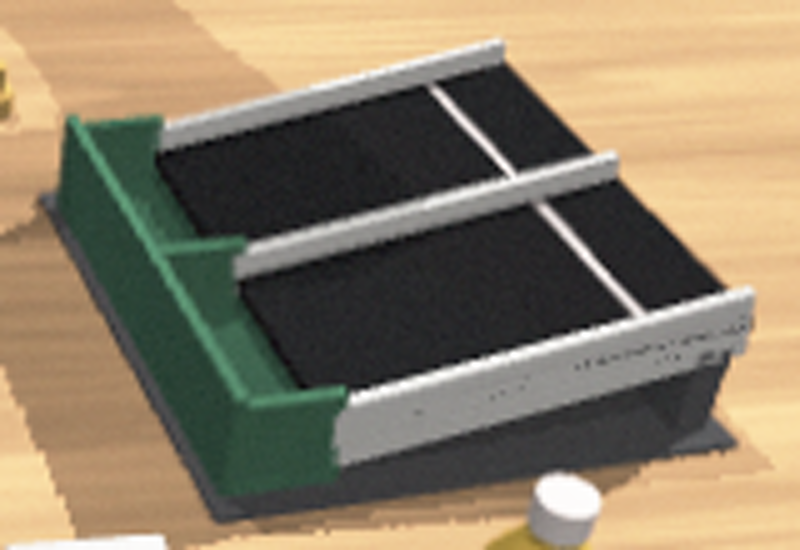

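The oval sleeve is the right one in the top view (-y, crop ~(500,300)); the round one is the left one. The ramp stripes run between crop points (140,82) and (153,503). I'll convert these to world coordinates now.

```bash
python3 - <<'E'
from h import *
from scipy.spatial.transform import Rotation as R
np.set_printoptions(precision=4,suppress=True)
f=lambda x,y:(65+(x+.5)/4.8-.5,140+(y+.5)/4.8-.5)
for nm,a,b in(("lane+x",(140,82),(147,274)),("lane-x",(147,297),(153,505))):
    P=pl("top",*f(*a),.0623);Q=pl("top",*f(*b),.0623); d=P-Q
    print(nm,P,Q,"mid",(P+Q)/2,"len",np.linalg.norm(d),"yaw",np.arctan2(d[1],d[0]))
g=lambda x,y:(305+(x+.5)/5-.5,150+(y+.5)/5-.5)
for nm,a,b in(("lane-x",(432,85),(512,178)),("lane+x",(538,202),(642,318))):
    P=pl("scene",*g(*a),.0623);Q=pl("scene",*g(*b),.0623); d=Q-P
    print("scene",nm,"mid",(P+Q)/2,"len",np.linalg.norm(d),"yaw",np.arctan2(d[1],d[0]))
# guide ends top: left ends z=.07+.013 approx, trough end
for a,b in(((47,72),(435,48)),((52,292),(445,262)),((55,524),(460,487))):
    P=pl("top",*f(*a),.083);Q=pl("top",*f(*b),.048);d=P-Q;print("guide",P,Q,np.arctan2(d[1],d[0])-np.pi/2)
im=cv2.imread('pics/top0.png')
hsv=cv2.cvtColor(im,cv2.COLOR_BGR2HSV)
m=((hsv[...,1]<50)&(hsv[...,2]>120)).astype(np.uint8);m[:165]=0;m[215:]=0;m[:,:315]=0;m[:,375:]=0
for c in cv2.findContours(m,0,2)[0]:
    if cv2.contourArea(c)<100:continue
    r=cv2.minAreaRect(c);bx=cv2.boxPoints(r);
    for z in(.035,.038):
        W=np.array([pl("top",*p,z) for p in bx]);e=[W[1]-W[0],W[2]-W[1]];L=max(e,key=np.linalg.norm);L*=np.sign(L[0])
        print("sleeve",r[0],z,W.mean(0),[np.linalg.norm(x) for x in e],"yaw",np.arctan2(L[1],L[0]))
m=(((hsv[...,0]<8)|(hsv[...,0]>172))&(hsv[...,1]>150)).astype(np.uint8)
c=max(cv2.findContours(m,0,2)[0],key=cv2.contourArea);r=cv2.minAreaRect(c)
W=np.array([pl("top",*p,.035) for p in cv2.boxPoints(r)]);print("tray",W,W.mean(0))
o=get_obs();M=R.from_quat(o['tcp_rot']).as_matrix();print(M)
for p in [o['tcp_pos']]:print(p)
E
```

```text
lane+x [0.6157 0.2508 0.0623] [0.5131 0.2402 0.0623] mid [0.5644 0.2455 0.0623] len 0.10310644470441578 yaw 0.10267758199171002
lane-x [0.5011 0.2394 0.0623] [0.3952 0.23   0.0623] mid [0.4482 0.2347 0.0623] len 0.10635260969304976 yaw 0.08848467305632805
scene lane-x mid [0.4442 0.2323 0.0623] len 0.09299071213414963 yaw 0.0633091364076404
scene lane+x mid [0.5606 0.2436 0.0623] len 0.09608337060899341 yaw 0.08719052461305961
guide [0.616  0.2907 0.083 ] [0.6353 0.0989 0.048 ] 0.10021153788946235
guide [0.501  0.2792 0.083 ] [0.5193 0.0896 0.048 ] 0.09614853977007498
guide [0.3854 0.2697 0.083 ] [0.4029 0.0784 0.048 ] 0.09113717429184676
sleeve (357.1741943359375, 191.42137145996094) 0.035 [ 0.52  -0.414  0.035] [np.float64(0.08449621207892116), np.float64(0.028473820932678508)] yaw -0.15999796613425585
sleeve (357.1741943359375, 191.42137145996094) 0.038 [ 0.5195 -0.4132  0.038 ] [np.float64(0.08421789659664768), np.float64(0.028380033234862486)] yaw -0.15999796613425565
sleeve (326.1228332519531, 186.95562744140625) 0.035 [ 0.533  -0.3352  0.035 ] [np.float64(0.0848864367335898), np.float64(0.024285750353129344)] yaw -0.16600627880195779
sleeve (326.1228332519531, 186.95562744140625) 0.038 [ 0.5324 -0.3346  0.038 ] [np.float64(0.08460683592076376), np.float64(0.02420575741432648)] yaw -0.1660062788019578
tray [[ 0.4382 -0.0352  0.035 ]
 [ 0.6002 -0.0545  0.035 ]
 [ 0.5776 -0.2084  0.035 ]
 [ 0.4169 -0.1843  0.035 ]] [ 0.5082 -0.1206  0.035 ]
[[-0.0004  0.9215  0.3883]
 [ 0.0018  0.3883 -0.9215]
 [-1.      0.0003 -0.0018]]
[ 0.2523 -0.5985  0.2303]
```

>>> {"api": "send_rows", "payload": {
  "steps": "282 264 0 -0.56 85; 282 264 0 -0.56 85; 282 264 0 -0.56 85; 282 264 0 -0.56 85; 282 264 0 -0.56 85; 282 264 0 -0.56 85; 282 264 0 -0.56 85; 282 264 0 -0.56 85; 282 264 -50 -0.56 70; 282 264 -100 -0.56 55; 282 264 -120 -0.56 55; 282 264 -120 -0.56 55",
  "force": 30
}}

```text
t: 1.3
tcp_pos: [0.5319, -0.3325, 0.1061]
tcp_rot: [-0.538, -0.462, 0.539, -0.455]
wrist_force: [-0.5, -0.1, 0.1]
width: 0.641
```

```bash
python3 - <<'E'
from h import *
im=vision.read_camera("top");cv2.imwrite('pics/t1.png',cv2.resize(im[130:240,270:400,::-1],None,fx=5,fy=5))
im=vision.read_camera("scene");cv2.imwrite('pics/s1.png',cv2.resize(im[120:260,90:250,::-1],None,fx=4,fy=4))
o=get_obs();print(o['t'],o['tcp_pos'],o['tcp_rot'],o['width'],o['wrist_force'])
E
```

```text
1.4 [ 0.53462093 -0.33521317  0.11175077] [ 0.53867757  0.45801602 -0.53861963  0.4581885 ] 0.646542253424227 [ 0.23447805 -0.4060645   0.50593556]
```

View pics/t1.png

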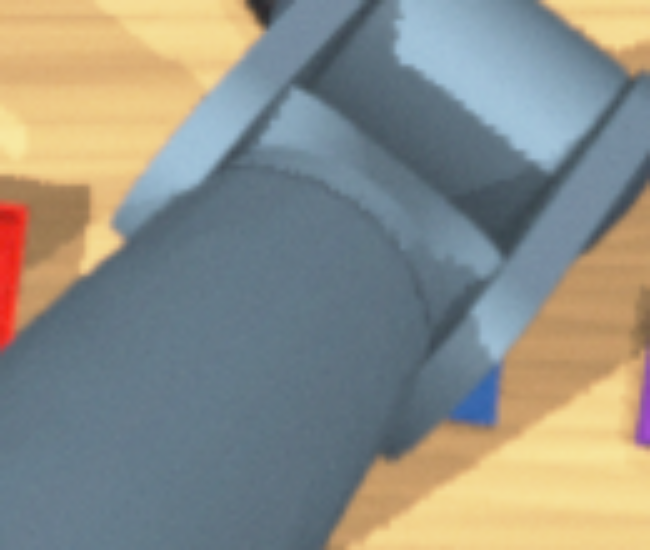

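View pics/s1.png

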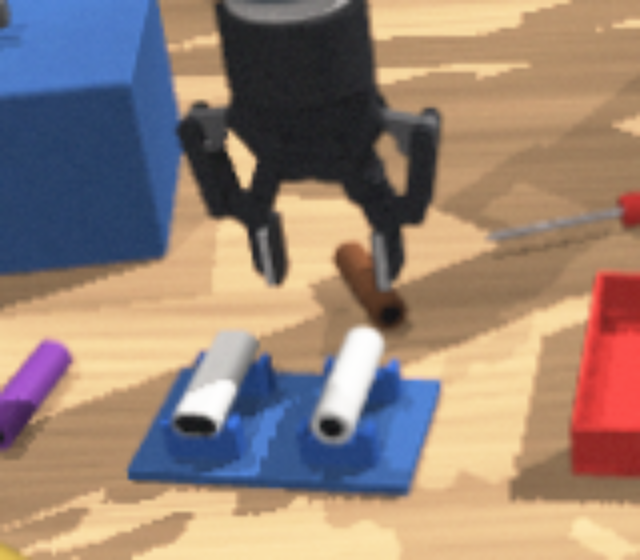

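The gripper is above the round sleeve (scene crop: fingers at (270,260) and (390,260), sleeve at (345,385)). The measured TCP matches the target within 1 mm, so I'll descend and grip.

>>> {"api": "send_rows", "payload": {
  "steps": "0 0 -45 0 55; 0 0 -75 0 55; 0 0 -81 0 55; 0 0 -81 0 45; 0 0 -81 0 30; 0 0 -81 0 15; 0 0 -81 0 10; 0 0 -81 0 10; 0 0 -81 0 10",
  "force": 30
}}

```text
t: 2.3
tcp_pos: [0.5361, -0.3365, 0.0334]
tcp_rot: [0.539, 0.456, -0.538, 0.46]
wrist_force: [-0.9, 0.8, 7.6]
width: 0.268
```

```bash
python3 - <<'E'
from h import *
im=vision.read_camera("scene");cv2.imwrite('pics/s2.png',cv2.resize(im[120:260,90:250,::-1],None,fx=4,fy=4))
o=get_obs();print(o['t'],o['tcp_pos'],o['width'],o['wrist_force'])
E
```

```text
2.35 [ 0.53609649 -0.33652031  0.03338062] 0.26540752373971294 [-0.21403698  0.51335613  7.84538504]
```

View pics/s2.png

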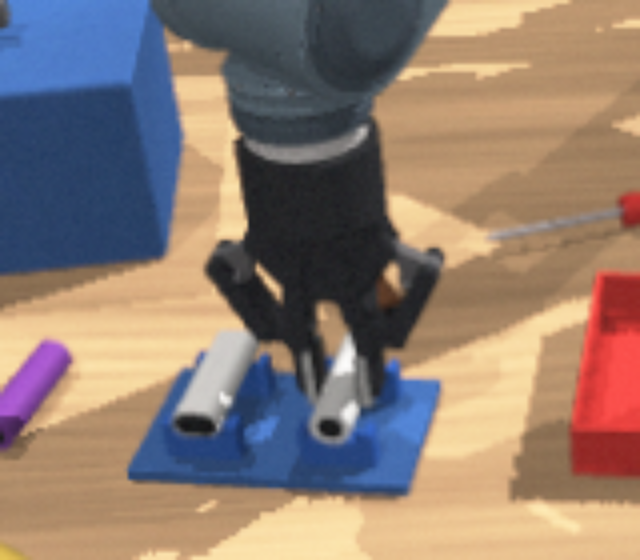

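The scene view shows the fingers closed on the round sleeve (crop (345,385)), at an opening of about 23 mm. I'll lift it and carry it to the +x lane.

>>> {"api": "send_rows", "payload": {
  "steps": "0 0 40 0 10; 0 0 90 0 10; 3 50 130 0.1 10; 6 100 130 0.2 10; 9 150 130 0.26 10; 12 200 130 0.26 10; 15 250 130 0.26 10; 18 300 130 0.26 10; 20 350 130 0.26 10; 22 400 130 0.26 10; 25 450 130 0.26 10; 28 500 130 0.26 10"
}}

```text
t: 3.55
tcp_pos: [0.5618, 0.1549, 0.1615]
tcp_rot: [0.475, 0.524, -0.474, 0.525]
wrist_force: [1.6, 0.5, -0.3]
width: 0.262
```

>>> {"api": "send_rows", "payload": {
  "steps": "1 40 0 0 10; 1 80 0 0 10; 1 80 -40 0 10; 1 80 -60 0 10; 1 80 -60 0 10; 1 80 -60 0 10"
}}

```text
t: 4.15
tcp_pos: [0.5631, 0.2328, 0.1012]
tcp_rot: [0.475, 0.524, -0.474, 0.524]
wrist_force: [0.2, -0.9, -1.2]
width: 0.265
```

```bash
python3 - <<'E'
from h import *
from scipy.spatial.transform import Rotation as R
im=vision.read_camera("scene");cv2.imwrite('pics/s3.png',cv2.resize(im[100:260,300:470,::-1],None,fx=4,fy=3.7))
o=get_obs();print(o['t'],o['tcp_pos'],o['width'],o['wrist_force']);print(R.from_quat(o['tcp_rot']).as_matrix())
E
```

```text
4.2 [0.56386961 0.23280141 0.10217675] 0.2681587444728653 [-0.25566541 -0.31229796 -1.37143967]
[[ 2.85530532e-03  9.95153250e-01  9.82947423e-02]
 [ 6.11603167e-04  9.82933867e-02 -9.95157292e-01]
 [-9.99995737e-01  2.90159529e-03 -3.27981249e-04]]
```

View pics/s3.png

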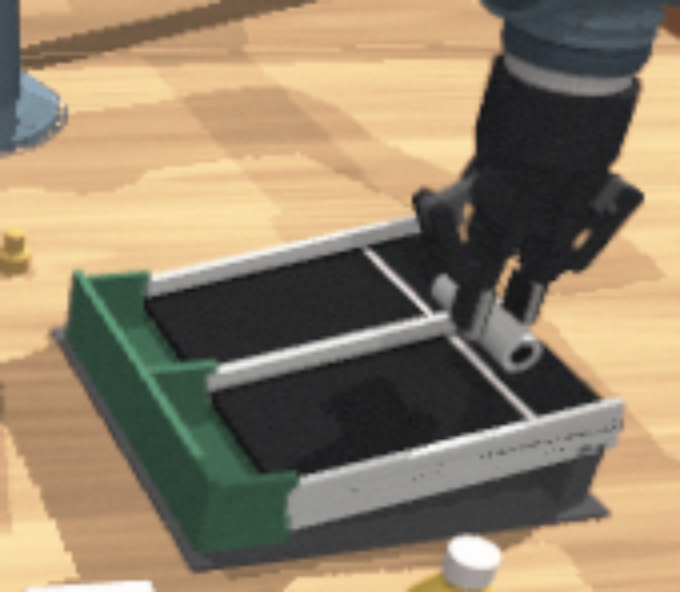

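The sleeve is held level above the +x lane, about 10 mm short of the stripe and parallel to it. I'll shift it 11 mm and lower it.

>>> {"api": "send_rows", "payload": {
  "steps": "0 11 -15 0 10; 0 11 -25 0 10; 0 11 -28 0 10; 0 11 -28 0 10; 0 11 -28 0 10"
}}

```text
t: 4.7
tcp_pos: [0.5632, 0.2435, 0.073]
tcp_rot: [0.475, 0.524, -0.475, 0.524]
wrist_force: [-0.0, -0.5, -0.8]
width: 0.266
```

>>> {"api": "send_rows", "payload": {
  "steps": "0 0 -2 0 10; 0 0 -2 0 10; 0 0 -2 0 10"
}}

```text
t: 5.0
tcp_pos: [0.5627, 0.2437, 0.0704]
tcp_rot: [0.475, 0.524, -0.475, 0.524]
wrist_force: [-0.1, -0.4, -0.4]
width: 0.264
```

```bash
python3 - <<'E'
from h import *
im=vision.read_camera("scene");cv2.imwrite('pics/s4.png',cv2.resize(im[100:260,300:470,::-1],None,fx=4,fy=3.7))
o=get_obs();print(o['t'],o['tcp_pos'],o['width'],o['wrist_force'])
E
```

```text
5.05 [0.56276718 0.24374179 0.0704224 ] 0.26413445303043853 [ 0.80111815  0.29849385 -0.52830303]
```

View pics/s4.png

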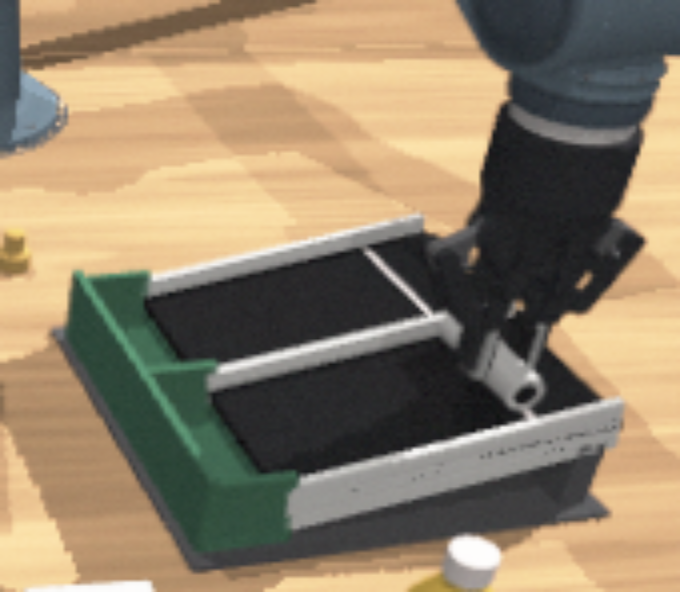

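The sleeve sits on the stripe, centred in its lane with the guides clear. I'll release it and lift away.

>>> {"api": "send_rows", "payload": {
  "steps": "0 0 0 0 50; 0 0 10 0 70; 0 0 55 0 80; 0 0 100 0 80; 0 0 110 0 80; 0 0 110 0 80"
}}

```text
t: 5.65
tcp_pos: [0.5644, 0.2442, 0.184]
tcp_rot: [0.477, 0.523, -0.473, 0.525]
wrist_force: [-0.6, -0.4, -0.5]
width: 0.936
```

```bash
python3 - <<'E'
from h import *
im=vision.read_camera("scene");cv2.imwrite('pics/s5.png',cv2.resize(im[100:260,300:470,::-1],None,fx=4,fy=3.7))
o=get_obs();print(o['t'],o['tcp_pos'],o['width'],o['wrist_force'])
E
```

```text
5.7 [0.56295905 0.24388059 0.18119589] 0.9355717316335938 [-0.79922825 -0.25819323 -0.59853135]
```

View pics/s5.png

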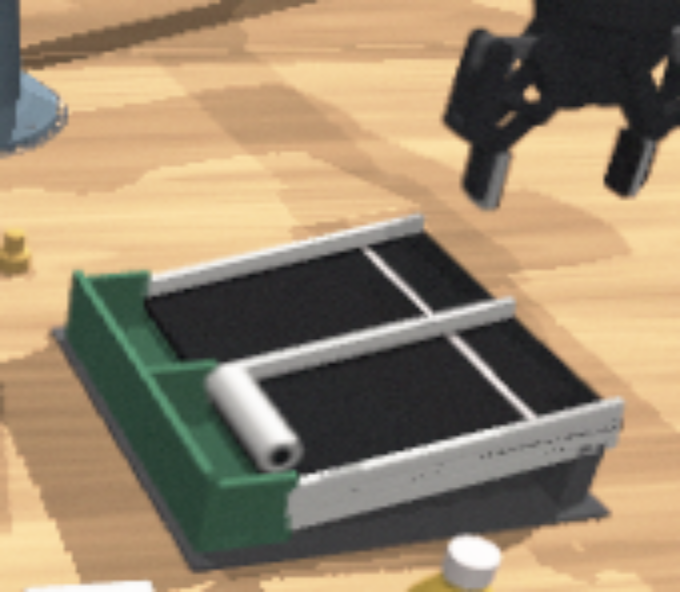

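The round sleeve has rolled to the trough edge (crop (255,420)). Next is the oval sleeve.

>>> {"api": "send_rows", "payload": {
  "steps": "-3 -50 0 -0.02 80; -6 -100 0 -0.04 80; -9 -150 0 -0.06 80; -12 -200 0 -0.1 80; -15 -250 0 -0.15 80; -18 -300 0 -0.2 80; -21 -350 0 -0.26 80; -24 -400 0 -0.26 80; -27 -450 0 -0.26 80; -30 -500 0 -0.26 80; -34 -550 0 -0.26 70; -37 -600 0 -0.26 58"
}}

```text
t: 6.9
tcp_pos: [0.5241, -0.3561, 0.1774]
tcp_rot: [-0.539, -0.46, 0.539, -0.456]
wrist_force: [-0.4, 0.5, -0.8]
width: 0.685
```

>>> {"api": "send_rows", "payload": {
  "steps": "-4 -45 0 0 58; -4 -58 -40 0 58; -4 -58 -80 0 58; -4 -58 -80 0 58; -4 -58 -80 0 58"
}}

```text
t: 7.4
tcp_pos: [0.5208, -0.4117, 0.0982]
tcp_rot: [-0.539, -0.46, 0.539, -0.456]
wrist_force: [0.5, 0.5, 0.8]
width: 0.682
```

```bash
python3 - <<'E'
from h import *
from scipy.spatial.transform import Rotation as R
im=vision.read_camera("scene");cv2.imwrite('pics/s6.png',cv2.resize(im[120:260,90:250,::-1],None,fx=4,fy=4))
im=vision.read_camera("top");cv2.imwrite('pics/t6.png',cv2.resize(im[:,:,::-1],None,fx=1.5,fy=1.5))
o=get_obs();print(o['t'],o['tcp_pos'],o['width'],o['wrist_force']);print(R.from_quat(o['tcp_rot']).as_matrix()[:,2])
E
```

```text
7.5 [ 0.52270365 -0.41342132  0.10218008] 0.6772681689082969 [-0.43381262 -0.15955377  0.26149071]
[-0.15975684 -0.98715502  0.0016482 ]
```

View pics/s6.png

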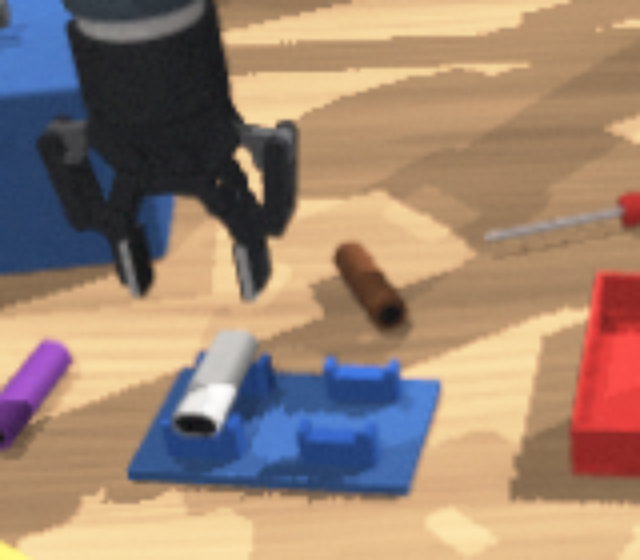

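View pics/t6.png

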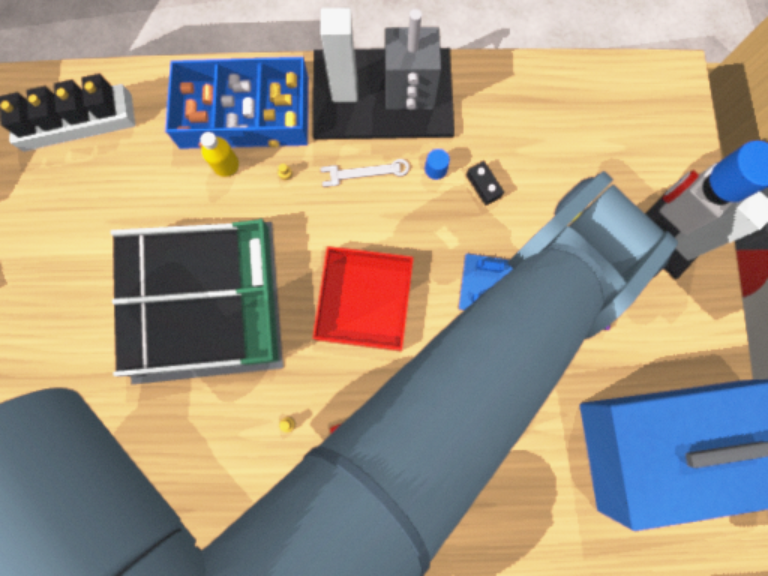

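The round sleeve lies in the trough at top-view (255,262), and the gripper is centred over the oval. I'll descend and grip.

>>> {"api": "send_rows", "payload": {
  "steps": "0 0 -40 0 58; 0 0 -68 0 58; 0 0 -74 0 58; 0 0 -74 0 45; 0 0 -74 0 35; 0 0 -74 0 20; 0 0 -74 0 15; 0 0 -74 0 15; 0 0 -74 0 15"
}}

```text
t: 8.4
tcp_pos: [0.5232, -0.4145, 0.0294]
tcp_rot: [0.539, 0.457, -0.538, 0.46]
wrist_force: [-0.9, 1.5, 6.4]
width: 0.309
```

>>> {"api": "send_rows", "payload": {
  "steps": "0 0 30 0 15; 0 0 70 0 15; 0 0 110 0 15; 0 0 110 0 15"
}}

```text
t: 8.8
tcp_pos: [0.525, -0.4166, 0.1451]
tcp_rot: [0.539, 0.453, -0.538, 0.463]
wrist_force: [0.5, -0.8, -0.0]
width: 0.311
```

```bash
python3 - <<'E'
from h import *
im=vision.read_camera("scene");cv2.imwrite('pics/s7.png',cv2.resize(im[80:260,90:250,::-1],None,fx=4,fy=3.3))
o=get_obs();print(o['t'],o['tcp_pos'],o['width'],o['wrist_force'])
E
```

```text
8.85 [ 0.52364302 -0.41520177  0.1415207 ] 0.31584123495667366 [ 0.32159013  0.24049353 -1.15080615]
```

View pics/s7.png

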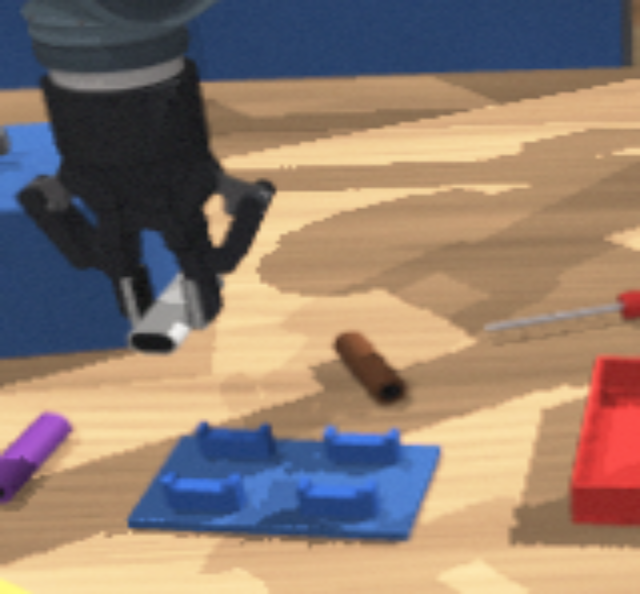

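The oval is held level and lying flat (crop (170,325)). I'll carry it to the -x lane.

>>> {"api": "send_rows", "payload": {
  "steps": "-4 45 15 0.02 15; -8 95 20 0.05 15; -12 145 20 0.1 15; -18 195 20 0.15 15; -24 245 20 0.2 15; -30 295 20 0.26 15; -36 345 20 0.26 15; -42 395 20 0.26 15; -48 445 20 0.26 15; -54 490 20 0.26 15; -60 535 20 0.26 15; -66 580 20 0.26 15"
}}

```text
t: 10.05
tcp_pos: [0.4544, 0.1687, 0.1554]
tcp_rot: [0.474, 0.524, -0.475, 0.524]
wrist_force: [0.8, -0.0, -0.4]
width: 0.313
```

>>> {"api": "send_rows", "payload": {
  "steps": "-5 35 0 0 15; -10 70 0 0 15; -10 70 -40 0 15; -10 70 -60 0 15; -10 70 -60 0 15; -10 70 -60 0 15"
}}

```text
t: 10.65
tcp_pos: [0.4454, 0.2367, 0.096]
tcp_rot: [0.474, 0.524, -0.475, 0.524]
wrist_force: [0.7, 0.2, -0.1]
width: 0.319
```

```bash
python3 - <<'E'
from h import *
from scipy.spatial.transform import Rotation as R
im=vision.read_camera("scene");cv2.imwrite('pics/s8.png',cv2.resize(im[80:260,290:470,::-1],None,fx=4,fy=3.3))
o=get_obs();print(o['t'],o['tcp_pos'],o['width'],o['wrist_force']);print(R.from_quat(o['tcp_rot']).as_matrix()[:,2])
E
```

```text
10.7 [0.44630223 0.23688241 0.09705888] 0.3129382171398938 [-0.2761928  -0.78015634 -0.0646378 ]
[ 9.82721735e-02 -9.95159556e-01 -1.92512213e-04]
```

View pics/s8.png

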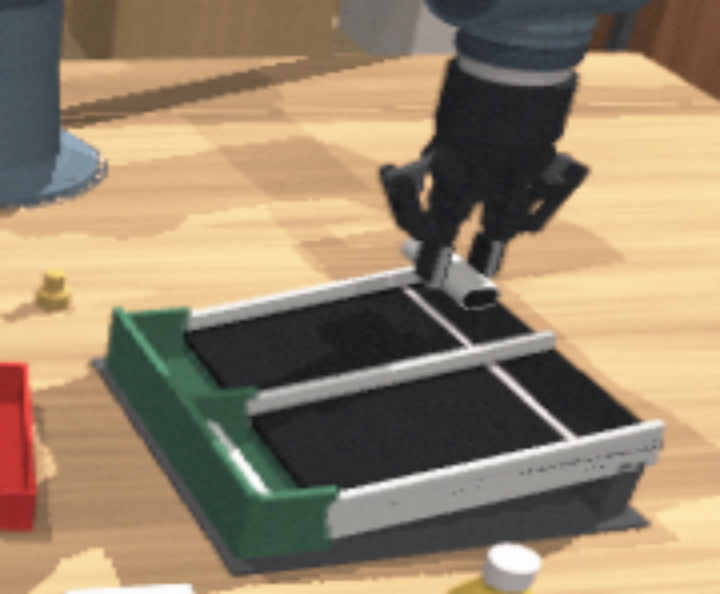

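The oval is above the -x lane stripe and level, and the round sleeve is still in the trough (crop (240,455)). I'll lower gently.

>>> {"api": "send_rows", "payload": {
  "steps": "1 -2 -15 0 15; 1 -2 -24 0 15; 1 -2 -27 0 15; 1 -2 -27 0 15; 1 -2 -27 0 15"
}}

```text
t: 11.2
tcp_pos: [0.4472, 0.235, 0.0699]
tcp_rot: [0.475, 0.524, -0.474, 0.524]
wrist_force: [-0.9, 0.0, -1.1]
width: 0.31
```

>>> {"api": "send_rows", "payload": {
  "steps": "0 0 -2 0 15; 0 0 -2 0 15; 0 0 -2 0 15"
}}

```text
t: 11.5
tcp_pos: [0.4468, 0.2349, 0.0674]
tcp_rot: [0.475, 0.524, -0.475, 0.524]
wrist_force: [-0.5, -0.2, -0.3]
width: 0.315
```

```bash
python3 - <<'E'
from h import *
im=vision.read_camera("scene");cv2.imwrite('pics/s9.png',cv2.resize(im[120:240,340:450,::-1],None,fx=6,fy=5))
o=get_obs();print(o['t'],o['tcp_pos'],o['width'],o['wrist_force'])
E
```

```text
11.55 [0.44682083 0.23496224 0.06740596] 0.31443948867216887 [ 0.13402797  0.77349405 -0.45636422]
```

View pics/s9.png

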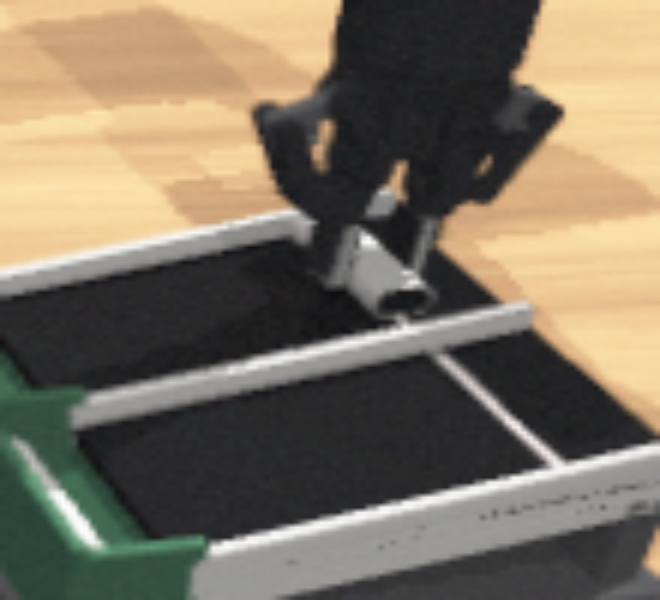

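The oval is on the stripe, within about 2 mm of the surface. I'll release it and lift.

>>> {"api": "send_rows", "payload": {
  "steps": "0 0 -1 0 28; 0 0 -1 0 34; 0 0 -1 0 42; 0 0 0 0 50; 0 0 10 0 55; 0 0 40 0 60; 0 0 90 0 60; 0 0 110 0 60; 0 0 110 0 60; 0 0 110 0 60"
}}

```text
t: 12.55
tcp_pos: [0.4468, 0.2349, 0.1777]
tcp_rot: [0.475, 0.524, -0.474, 0.524]
wrist_force: [0.4, -0.8, -0.2]
width: 0.707
```

>>> {"api": "send_rows", "payload": {
  "steps": "0 -40 10 0 60; 0 -80 10 0 60; 0 -120 10 0 60; 0 -170 10 0 60; 0 -220 10 0 60; 0 -250 10 0 60; 0 -250 10 0 60"
}}

```text
t: 13.25
tcp_pos: [0.4457, -0.0178, 0.1856]
tcp_rot: [0.475, 0.524, -0.477, 0.522]
wrist_force: [0.2, 1.2, 0.4]
width: 0.702
```

```bash
python3 - <<'E'
from h import *
im=vision.read_camera("scene");cv2.imwrite('pics/s10.png',cv2.resize(im[120:260,300:460,::-1],None,fx=4,fy=4))
im=vision.read_camera("top");cv2.imwrite('pics/t10f.png',im[:,:,::-1]);cv2.imwrite('pics/t10.png',cv2.resize(im[140:260,65:190,::-1],None,fx=4.8,fy=4.8))
o=get_obs();print(o['t'],o['tcp_pos'],o['width'],o['wrist_force'])
E
```

```text
13.35 [ 0.44573752 -0.01520416  0.18569094] 0.7006204066154835 [-0.39126767 -0.09556156  0.13791328]
```

View pics/s10.png

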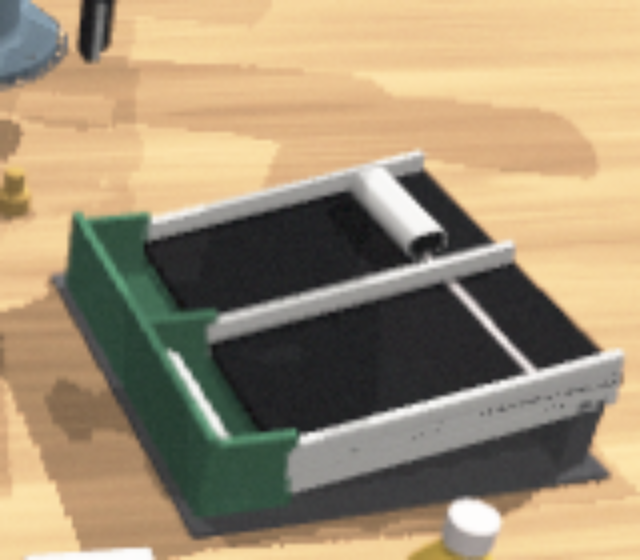

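View pics/t10.png

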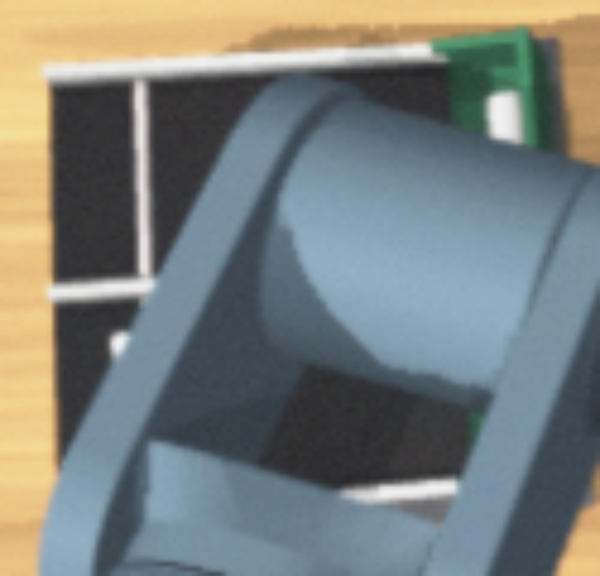

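The oval stayed on the stripe (scene crop (400,215)) and the round one is in the trough (crop (200,395)). I'll back the arm off, wait, then check that both are still.

>>> {"api": "send_rows", "payload": {
  "steps": "20 -50 20 0 60; 40 -100 20 0 60; 60 -150 20 0 60; 60 -200 20 0 60; 60 -200 20 0 60; 60 -200 20 0 60; 60 -200 20 0 60; 60 -200 20 0 60; 60 -200 20 0 60; 60 -200 20 0 60; 60 -200 20 0 60; 60 -200 20 0 60"
}}

```text
t: 14.55
tcp_pos: [0.5068, -0.2148, 0.2074]
tcp_rot: [0.475, 0.524, -0.475, 0.524]
wrist_force: [-0.4, 0.2, -0.6]
width: 0.7
```

```bash
cat > m.py <<'E'
from h import *
import sys
np.set_printoptions(precision=4,suppress=True)
k=sys.argv[1]
s=vision.read_camera("scene");cv2.imwrite(f'pics/s{k}.png',cv2.resize(s[120:260,300:460,::-1],None,fx=4,fy=4))
im=vision.read_camera("top");cv2.imwrite(f'pics/t{k}.png',cv2.resize(im[140:260,65:190,::-1],None,fx=4.8,fy=4.8))
E
cat > meas.py <<'E'
E
python3 m.py 11; python3 - <<'E'
from h import *
o=get_obs();print(o['t'],o['tcp_pos'])
a=cv2.imread('pics/s10.png').astype(int);b=cv2.imread('pics/s11.png').astype(int)
d=abs(a-b).max(2);print("change at oval",d[150:270,350:450].mean(),(d[150:270,350:450]>60).sum(),"round",d[330:450,150:240].mean(),(d[330:450,150:240]>60).sum())
E
```

```text
14.65 [ 0.50674522 -0.21501427  0.20732337]
change at oval 4.7941666666666665 0 round 5.2825 0
```

View pics/t11.png

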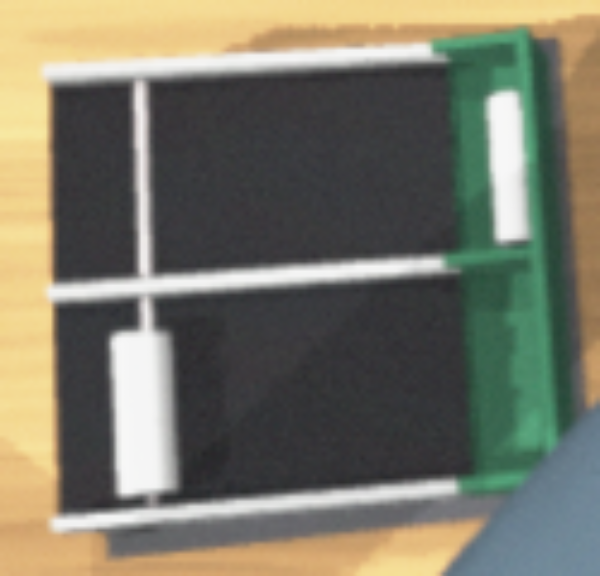

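View pics/s11.png

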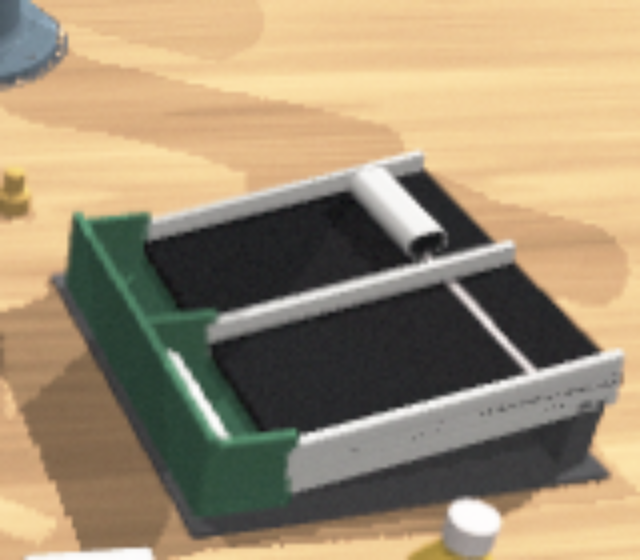

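Both are still: oval at crop (144,412) on its stripe, round one in the trough at (508,165). I'll compute the pick shift.

```bash
python3 - <<'E'
from h import *
f=lambda x,y:(65+(x+.5)/4.8-.5,140+(y+.5)/4.8-.5)
P=pl("top",*f(140,332),.0726);Q=pl("top",*f(148,491),.0726);d=P-Q
print(P,Q,(P+Q)/2,np.linalg.norm(d),np.arctan2(d[1],d[0]))
print(((P+Q)/2-get_obs()['tcp_pos'])*1e3)
E
```

```text
[0.48153301 0.23732117 0.0726    ] [0.40163455 0.2284628  0.0726    ] [0.44158378 0.23289198 0.0726    ] 0.0803880327744895 0.11041933411406736
[ -65.16144091  447.90625671 -134.72337071]
```

>>> {"api": "send_rows", "payload": {
  "steps": "-10 45 0 0.01 60; -18 93 0 0.01 60; -25 142 0 0.01 60; -32 190 0 0.01 60; -39 238 0 0.01 60; -46 286 0 0.01 60; -53 334 0 0.01 60; -60 382 0 0.01 60; -63 430 0 0.01 55; -63 449 -30 0.01 50; -63 449 -75 0.01 50; -63 449 -100 0.01 50"
}}

```text
t: 15.85
tcp_pos: [0.4418, 0.2343, 0.1043]
tcp_rot: [0.471, 0.528, -0.473, 0.526]
wrist_force: [-1.4, 0.0, -0.4]
width: 0.582
```

>>> {"api": "send_rows", "payload": {
  "steps": "0 0 -20 0 50; 0 0 -33 0 50; 0 0 -33 0 50; 0 0 -33 0 50; 0 0 -33 0 50"
}}

```text
t: 16.35
tcp_pos: [0.4449, 0.2342, 0.0757]
tcp_rot: [0.473, 0.526, -0.471, 0.527]
wrist_force: [0.1, 0.2, 0.8]
width: 0.584
```

```bash
python3 - <<'E'
from h import *
im=vision.read_camera("scene");cv2.imwrite('pics/s12.png',cv2.resize(im[120:240,340:450,::-1],None,fx=6,fy=5))
o=get_obs();print(o['t'],o['tcp_pos'],o['width'],o['wrist_force'])
E
```

```text
16.4 [0.44490241 0.2341364  0.0757586 ] 0.5861793929360062 [ 0.46724454 -0.57031347  0.360785  ]
```

View pics/s12.png

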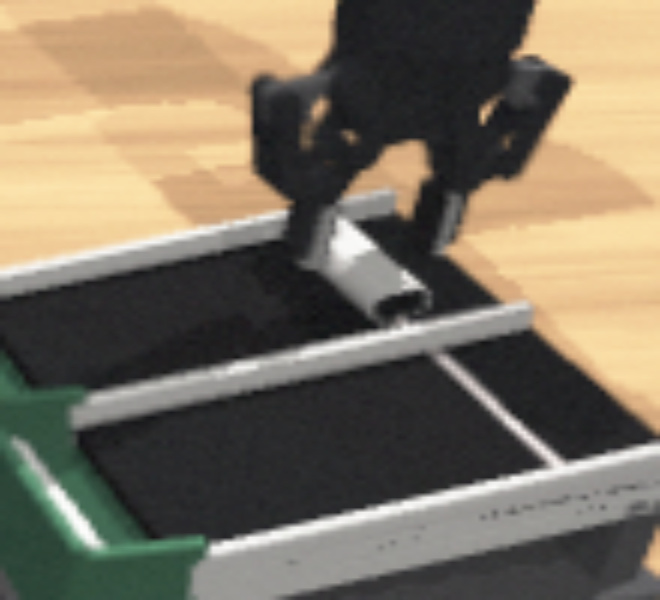

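The fingers straddle the oval with clearance (crop (315,235) and (445,215)). I'll lower a little and close.

>>> {"api": "send_rows", "payload": {
  "steps": "0 0 -5 0 46; 0 0 -7 0 42; 0 0 -8 0 38; 0 0 -9 0 34; 0 0 -9 0 28; 0 0 -9 0 20; 0 0 -9 0 15; 0 0 -9 0 15; 0 0 -9 0 15",
  "force": 30
}}

```text
t: 17.3
tcp_pos: [0.4441, 0.2339, 0.0656]
tcp_rot: [0.472, 0.526, -0.472, 0.527]
wrist_force: [-0.5, 0.1, 5.0]
width: 0.312
```

>>> {"api": "send_rows", "payload": {
  "steps": "0 0 10 0 15; 0 0 30 0 15; 0 0 60 0 15; 0 0 90 0 15; 0 0 90 0 15"
}}

```text
t: 17.8
tcp_pos: [0.4464, 0.2348, 0.16]
tcp_rot: [0.475, 0.525, -0.469, 0.528]
wrist_force: [0.9, 0.9, 0.3]
width: 0.312
```

```bash
python3 - <<'E'
from h import *
im=vision.read_camera("scene");cv2.imwrite('pics/s13.png',cv2.resize(im[60:260,300:460,::-1],None,fx=4,fy=3))
o=get_obs();print(o['t'],o['tcp_pos'],o['width'],o['wrist_force'])
E
```

```text
17.85 [0.44501063 0.23435553 0.15755398] 0.30771754882635965 [-0.99396573  0.12313049 -1.00250332]
```

View pics/s13.png

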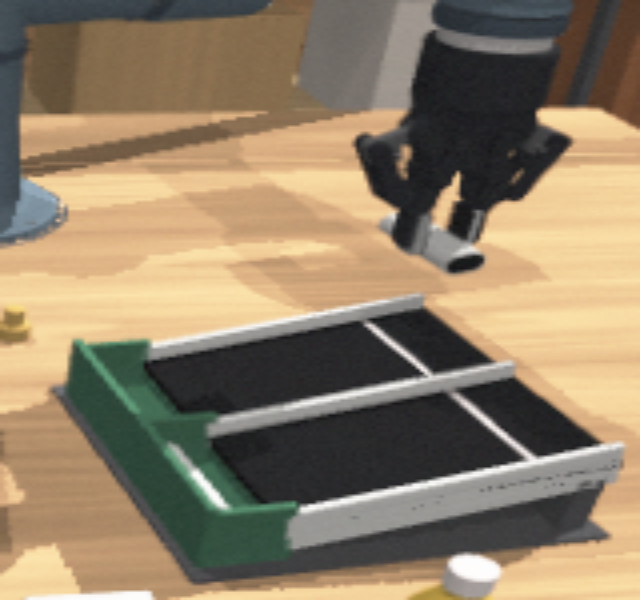

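The oval is held and clear of the ramp, and the round one is still in the trough. I'll take it to the tray centre.

>>> {"api": "send_rows", "payload": {
  "steps": "9 -48 10 -0.03 15; 18 -96 10 -0.06 15; 27 -144 10 -0.1 15; 36 -192 10 -0.14 15; 44 -240 10 -0.18 15; 52 -288 10 -0.22 15; 60 -336 10 -0.22 15; 63 -355 -10 -0.22 15; 63 -355 -50 -0.22 15; 63 -355 -90 -0.22 15; 63 -355 -90 -0.22 15; 63 -355 -90 -0.22 15"
}}

```text
t: 19.05
tcp_pos: [0.5057, -0.1205, 0.0644]
tcp_rot: [-0.527, -0.473, 0.527, -0.47]
wrist_force: [0.5, -0.5, 0.4]
width: 0.308
```

```bash
python3 - <<'E'
from h import *
im=vision.read_camera("scene");cv2.imwrite('pics/s14.png',cv2.resize(im[80:260,190:350,::-1],None,fx=4,fy=3.3))
o=get_obs();print(o['t'],o['tcp_pos'],o['width'],o['wrist_force'])
E
```

```text
19.1 [ 0.50721918 -0.12112524  0.06617077] 0.31301312045641466 [ 1.04573336 -0.14932158 -0.02647205]
```

View pics/s14.png

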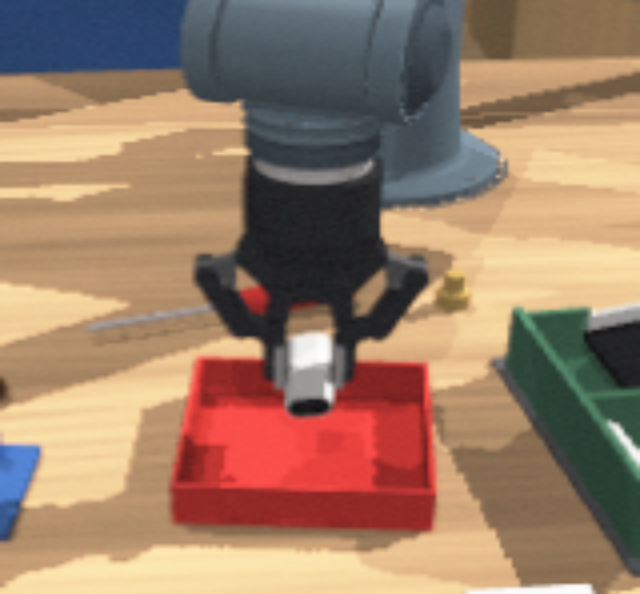

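The oval is centred over the tray and parallel to it. I'll lower to about 3 mm above the floor, release, then retreat.

>>> {"api": "send_rows", "payload": {
  "steps": "0 0 -30 0 15; 0 0 -48 0 15; 0 0 -54 0 15; 0 0 -55 0 15; 0 0 -55 0 15; 0 0 -55 0 32; 0 0 -55 0 42; 0 0 -53 0 52; 0 0 -40 0 55; 0 0 0 0 55; 0 0 50 0 55; 0 0 90 0 55"
}}

```text
t: 20.3
tcp_pos: [0.5072, -0.1213, 0.159]
tcp_rot: [0.527, 0.471, -0.527, 0.472]
wrist_force: [-0.5, 0.2, 0.2]
width: 0.643
```

>>> {"api": "send_rows", "payload": {
  "steps": "-20 -50 20 0 55; -40 -100 20 0 55; -60 -150 20 0 55; -80 -200 20 0 55; -90 -240 20 0 55; -100 -260 20 0 55; -100 -260 20 0 55; -100 -260 20 0 55; -100 -260 20 0 55; -100 -260 20 0 55"
}}

```text
t: 21.3
tcp_pos: [0.4073, -0.3798, 0.1754]
tcp_rot: [0.527, 0.472, -0.527, 0.472]
wrist_force: [0.2, 0.6, -0.3]
width: 0.644
```

```bash
python3 - <<'E'
from h import *
im=vision.read_camera("scene");cv2.imwrite('pics/s15.png',im[:,:,::-1])
im=vision.read_camera("top");cv2.imwrite('pics/t15.png',im[:,:,::-1])
o=get_obs();print(o['t'],o['tcp_pos'],o['width'],o['wrist_force'])
E
```

```text
21.4 [ 0.40727209 -0.38006351  0.17538112] 0.644085957248794 [0.39090867 0.46645896 0.29074393]
```

View pics/s15.png

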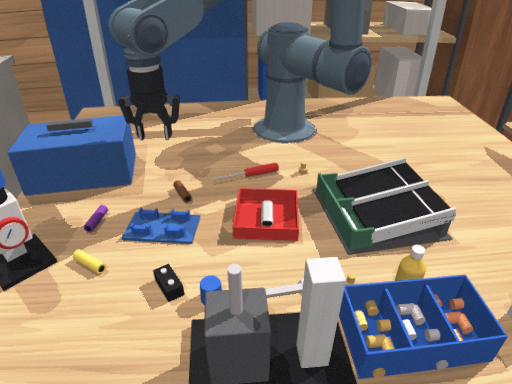

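View pics/t15.png

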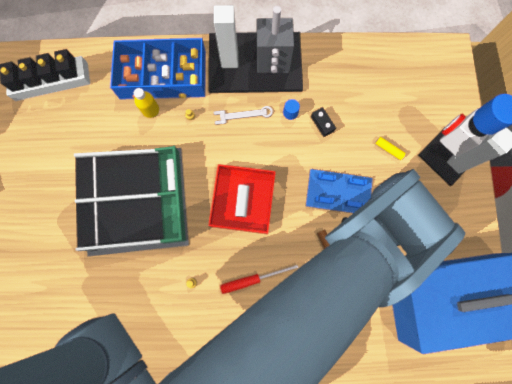

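The oval lies in the red tray (top view (243,200)), the round sleeve is in the trough (171,175), and the gripper is clear. I'll hand in.

```bash
python3 -c "
from workcell import order
print(order.sign_off())"
```

```text
the job is handed in; nothing more can be done
None
```

The job is done and handed in at about 21.4 s of the 72 s allowed. The hand-in reports no verdict.

- **Round sleeve:** I let it go on the stripe of the +x lane. It rolled into the green trough by itself and was not touched again.
- **Oval sleeve:** I let it go on the stripe of the -x lane, where it stayed. Two pictures over a second apart showed both sleeves still, and only then did I move the oval into the red tray.

The last pictures from both cameras show the oval flat in the tray, the round sleeve in the trough, the rack empty and the gripper clear of everything. The highest wrist force in the readings was about 8 N. The scene-camera stripe measurements differed from the top camera's by 2–4 mm; I used values close to the top camera's, and no check failed.

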